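Kit the gear-stage parts, leave the gauges

TASK

Gather the three parts of the gear stage - the toothed gear, the stepped shaft and the small turned flange - into the kit tray, each lying centred on the nest that shows its own outline: gear and flange flat with the side up that is up now and within the four pegs, shaft lying lengthwise between the ribs. The smooth ring gauge and the slim plug gauge look similar but belong to the bench: leave them where they are.

Things in the scene. Friction and masses are not known exactly. Their poses are not given: they have to be found in the camera images.
- gear: Steel spur gear with teeth, 60 mm across the teeth, lying flat: toothed disc 12 mm thick, above it a smooth hub 28 mm in diameter, from 12 to 20 mm. Its bore is not needed. Origin at the centre of its underside, z up. Can be taken by the hub or across the teeth.
- shaft: Steel stepped shaft lying on its side, 105 mm long along its own y axis, 24 mm in diameter at its thick middle, ends thinner. Origin midway along it, 12 mm below its centre line (at the table when at rest as first found). Take it across the thick middle. Either end may point either way.
- flange: Small turned steel flange lying flat: thin round rim 42 mm in diameter and 4 mm high, above it a round collar 27 mm in diameter, from 4 to 16 mm. Origin at the centre of its underside, z up. Best taken by the collar.
- ring_gauge: Look-alike to be left alone: plain smooth steel ring, 55 mm in diameter, 18 mm high. Origin at the centre of its underside.
- plug_gauge: Look-alike to be left alone: slim rod with a red band, 14 mm thick, 96 mm long along its own y axis. It can roll if pushed. Origin midway along it, at the table.
- kit_tray: Fixed shallow plywood tray, 278 mm (its x) by 154 mm (its y), with a rim 8 mm wide and 16 mm high. Origin at the centre of its underside. The three nests lie side by side in it, 85 mm apart along its x, in an order that changes; their upper faces are 10 mm above the table, the rim 6 mm above those faces.
- gear_nest: Plate fixed in the kit tray, 84 mm (its x) by 132 mm (its y); origin at the centre of its upper face, z up. A black outline of a toothed disc of 60 mm at its centre; four round pegs, 8 mm thick and 5 mm high, stand on its diagonals 40 mm from the centre. Fingers that straddle the part along the nest's own x or y axis pass between the pegs.
- flange_nest: Plate fixed in the kit tray, 84 mm (its x) by 132 mm (its y); origin at the centre of its upper face, z up. A black plain disc of 42 mm at its centre; four round pegs, 8 mm thick and 5 mm high, stand on its diagonals 31 mm from the centre. Fingers that straddle the part along the nest's own x or y axis pass between the pegs.
- shaft_nest: Plate fixed in the kit tray, 84 mm (its x) by 132 mm (its y); origin at the centre of its upper face, z up. A black outline of a bar lying along its y axis. Low ribs 5 mm high: four side ribs with inner faces 16 mm to either side of the centre line (reaching from 20 to 42 mm from the centre along y) and an end rib beyond each end, 61 mm from the centre. The middle 40 mm of its length is free of ribs, for the fingers.
Things that resemble listed ones, but are neither listed nor needed, are in the scene too. What is shaped like the shaft but turquoise is not meant.

How it is judged:
By the outcome, as a careful person would: the job done as asked, in the order asked, and still so for the second after the job is handed in, with the robot touching nothing.
It also fails if it takes over 93 s, if anything falls off the work surface, if the arm or the gripper's body presses on something with over 40 N, if the wrist force passes 120 N, or if a joint passes its speed limit or range.

ROBOT

A 6-joint arm with a two-finger parallel gripper is mounted at the origin on a cart in front of the work surface, level with it; the furniture and walls round the work are solid. World frame = base frame: x ahead of the robot, y to its left, z up, the work surface at z = 0. Lengths are in m, angles in rad, forces in N, time in s.
With the tool pointing down it reaches from about 0.35 to 0.8 m from the base axis. Payload 7.3 kg.
Tool frame: the origin (TCP) lies between the finger pads; the fingertips stand 25 mm ahead of it and the grasp point (between the pads) lies 6 mm ahead of it (r.tip_extent is the distance from the TCP to the fingertips, in m); z points along the fingers, y is the direction in which the jaws open and shut (so a half turn about z gives the same grasp; the last joint's range is limited). The gripper opens to 85 mm and grips with 20 to 120 N. Pads are 22 mm wide; open, the fingers measure 114 mm over their backs; the gripper's body (76 mm by 85 mm) begins 54 mm behind the grasp point. The pads swing forward as they close: fully open they stand 13 mm farther back than shut.
Start: joints at [1.162, 0.342, 1.524, -0, 1.275, -0.146], TCP at [0.136, 0.507, 0.236] pointing down, gripper open.
Joint ranges: [-2.53, 2.53], [-0.77, 2.02], [0.04, 2.7], [-1, 4.14], [0.28, 2.66], [-3.11, 3.11]. Speed limits (rad/s): [2.57, 2.57, 3.14, 3.14, 3.14, 3.14].

INTERFACE

Orientations are given as a unit quaternion [x, y, z, w].
In Python, from workcell import r, command_gripper, optics gives the robot as it stands. The module is installed in compiled form; this text tells all that it offers. Calls block until the motion is done:
- r.reach(position, orientation): joint-space move of the TCP to a pose.
- r.move_straight(position, orientation=None, speed=0.15, max_force=None): straight line of the TCP; orientation=None keeps the orientation; speed is the mean speed in m/s. With max_force (N) it stops when the force on the tool has changed by that much, and returns True; else False.
- r.movej(angles): joint-space move.
- command_gripper(opening, force=None): finger opening in m; force is the grip in N (None keeps the last); returns when the fingers have stopped.
- r.hold(seconds).
- r.solve_ik(position, orientation): joint angles nearest the present ones, or None.
- r.read_state(): the state.
- optics.get_image(name): name is "scene" or "top"; returns (picture, depth): 480x640x3 uint8, red, green, blue; 480x640 float32, m along the optical axis (not along the pixel's ray), 0 where there is no reading.
- optics.camera_model(name): a dict with "K" (3x3 intrinsics, pixels), "k1" (the pictures are not rectified: a ray, as slopes to the right and down, at radius r is drawn at 1 + k1 r^2 times it, then the intrinsics apply), "R" (3x3) and "t" (3): a world point X has camera coordinates R X + t. Camera axes: x right, y down, z forward; pixel columns grow to the right and rows downward; lengths in m; the calibration is good to about 2 mm. A picture is of the moment at which its call begins. camera_model takes no time and is no camera call.
A pose or a line that the arm cannot do raises r.PlanningError and nothing moves.
- r.finish_job(): hands the job in, once; it reports no verdict.
The state is a dict: "time_s": time; "joint_positions": joint angles; "dq": joint speeds; "tau": joint torques, N m; "eef_pos": TCP position; "eef_rot": TCP orientation; "contact_force": force on the tool from outside, world axes, zero at the start; "torque": the same for the moment, N m; "grip_width": finger opening in m.
Only numpy, scipy, OpenCV 4.12 (cv2) and the standard library are available. Lean on these libraries where they do the work, as an engineer would, in place of code of your own. Each camera call takes 0.05 s, during which the arm holds its last target. There are 200 camera calls.

## Working session

There is one attempt and no reset: what is moved stays moved. The work goes in short steps, each a Python script; the robot and the scene stay as the last script left them, time stands still between calls to the robot, and variables do not carry over. Pictures are saved under pics/ and viewed, about 12 in all and at most 16, crops included, and the job is handed in when it is done.

```bash
mkdir -p pics; ls; python3 - <<'E'
from workcell import r, command_gripper, optics
import numpy as np, cv2
for n in("scene","top"):
    im,d=optics.get_image(n); np.savez(f"{n}0.npz",im=im,d=d)
    cv2.imwrite(f"pics/{n}0.png",im[:,:,::-1]); m=optics.camera_model(n); print(n,{k:np.round(v,4).tolist() for k,v in m.items()})
print(r.read_state())
E
```

```text
pics
scene {'K': [[489.4943, 0.0, 319.7578], [0.0, 489.4943, 238.7653], [0.0, 0.0, 1.0]], 'k1': -0.0977, 'R': [[0.5022, -0.8646, -0.0192], [-0.5589, -0.3076, -0.7701], [0.6599, 0.3974, -0.6376]], 't': [-0.2628, 0.3799, 0.5389]}
top {'K': [[555.8419, 0.0, 329.409], [0.0, 555.8419, 239.7818], [0.0, 0.0, 1.0]], 'k1': -0.0807, 'R': [[-0.0201, -0.9994, -0.0285], [-0.9928, 0.0233, -0.1173], [0.1179, 0.0259, -0.9927]], 't': [0.0783, 0.5702, 0.9465]}
{'time_s': 0.1, 'joint_positions': array([ 1.16200382e+00,  3.42642834e-01,  1.52491361e+00,  1.57870406e-05,
        1.27538946e+00, -1.46029729e-01]), 'dq': array([-8.21593585e-05, -2.31827855e-03, -2.44242840e-03, -9.41437615e-05,
        1.58933048e-04, -3.66236266e-04]), 'tau': array([ 2.63376860e-03, -4.34448874e+01, -2.46494222e+01, -1.03931820e-04,
        4.78118731e-03,  2.27273023e-05]), 'eef_pos': array([0.13621955, 0.5066644 , 0.2354035 ]), 'eef_rot': array([ 1.31006006e-01,  9.91381344e-01, -6.48688171e-04, -1.92566375e-04]), 'contact_force': array([ 0.15463116,  0.29046792, -0.45885886]), 'torque': array([ 0.03881185, -0.01799528,  0.06571318]), 'grip_width': 0.0851794716602485}
```

View pics/scene0.png

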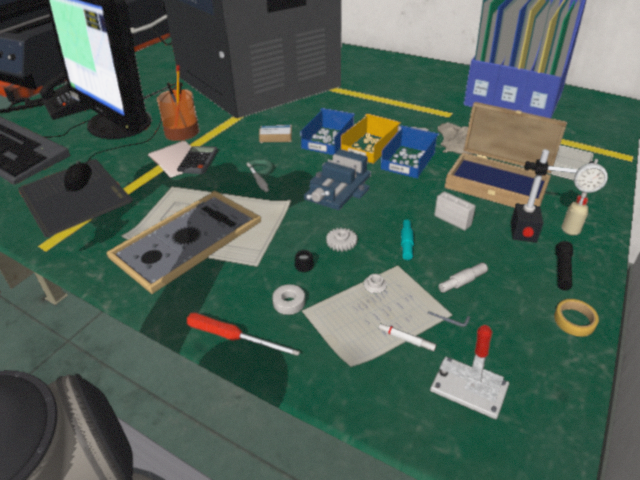

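View pics/top0.png

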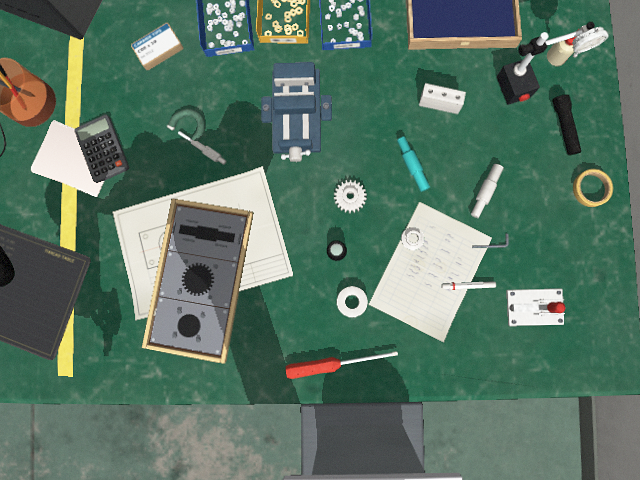

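Top view: the gear is at (350,195), against the smooth ring gauge at (352,302). The pale shaft is at (487,190), against the turquoise decoy (413,163) and the red-banded plug gauge (468,286). The flange is at (413,238), against a black bush (337,250) and the tape (593,187). The nests, top to bottom, are shaft (207,232), gear (198,279) and flange (189,326).

```bash
cat > h.py <<'E'
import numpy as np, cv2
from workcell import r, command_gripper, optics
C={n:optics.camera_model(n) for n in("scene","top")}
def rays(n,uv):
    m=C[n]; p=cv2.undistortPoints(np.float64(uv).reshape(-1,1,2),np.array(m["K"]),np.array([m["k1"],0,0,0.]))[:,0]
    R=np.array(m["R"]); return -R.T@np.array(m["t"]), np.c_[p,np.ones(len(p))]@R
def onplane(n,uv,z):
    o,d=rays(n,uv); return o+d*((z-o[2])/d[:,2])[:,None]
def tri(u1,u2):   # top pixel, scene pixel -> point, gap
    (o1,d1),(o2,d2)=rays("top",u1),rays("scene",u2); d1,d2=d1[0],d2[0]
    s=np.linalg.lstsq(np.c_[d1,-d2],o2-o1,rcond=None)[0]; a,b=o1+s[0]*d1,o2+s[1]*d2
    return (a+b)/2,np.linalg.norm(a-b)
def cloud(n,d):
    v,u=np.mgrid[:480,:640]; o,ra=rays(n,np.c_[u.ravel(),v.ravel()]); P=o+ra*d.reshape(-1,1)
    P[d.ravel()==0]=np.nan; return P.reshape(480,640,3)
def proj(n,X):
    m=C[n]; return cv2.projectPoints(np.float64(X).reshape(-1,1,3),cv2.Rodrigues(np.array(m["R"]))[0],np.array(m["t"]),np.array(m["K"]),np.array([m["k1"],0,0,0.]))[0][:,0]
E
python3 - <<'E'
from h import *
import numpy as np,cv2
np.set_printoptions(precision=4,suppress=True)
D={n:np.load(n+"0.npz") for n in("scene","top")}
P={n:cloud(n,D[n]["d"]) for n in D}
boxes={"gear":(350,195,24),"flange":(413,238,17),"shaft":(487,190,34),"ring":(352,302,22)}
for k,(u,v,h) in boxes.items():
    im=D["top"]["im"]; Z=P["top"][v-h:v+h,u-h:u+h]; z=Z[...,2]
    print(k,"top z pct",np.nanpercentile(z,[5,25,50,75,90,97]))
    q=Z[z>.006].reshape(-1,3); print("  mean>6mm",q.mean(0),len(q), "range",np.percentile(q[:,:2],[1,99],axis=0).ravel())
    c=q.mean(0); S=P["scene"]; s=S[(np.hypot(S[...,0]-c[0],S[...,1]-c[1])<h*.0018)&(S[...,2]>.006)]
    print("  scene mean",s.mean(0),len(s),"zpct",np.percentile(s[:,2],[50,90,97]))
    print("  table z",np.nanmedian(z[z<.004]))
for k,uv in {"shaftnest":(207,232),"gearnest":(198,279),"flangenest":(189,326)}.items():
    print(k,P["top"][uv[1],uv[0]], proj("scene",P["top"][uv[1],uv[0]]))
im=D["top"]["im"]; a=cv2.resize(im[150:360,130:280],None,fx=2.8,fy=2.8,interpolation=2); b=cv2.resize(im[150:360,320:530],None,fx=1.8,fy=1.8,interpolation=2)
b=cv2.copyMakeBorder(b,0,a.shape[0]-b.shape[0],0,0,0)
cv2.imwrite("pics/crop1.png",np.hstack([a,b])[:,:,::-1])
E
```

```text
gear top z pct [-0.0034 -0.0013  0.0004  0.0097  0.0129  0.0193]
  mean>6mm [0.6545 0.0276 0.0129] 683 range [ 0.628  -0.      0.6816  0.0547]
  scene mean [0.6506 0.0252 0.0136] 474 zpct [0.0126 0.0203 0.0217]
  table z -0.000627400882262652
flange top z pct [-0.0034 -0.0012  0.0005  0.0029  0.0081  0.016 ]
  mean>6mm [ 0.5745 -0.0841  0.0131] 144 range [ 0.5582 -0.1015  0.5888 -0.0687]
  scene mean [ 0.573  -0.085   0.0126] 184 zpct [0.0136 0.0169 0.0177]
  table z -0.0002165154030884242
shaft top z pct [-0.0037 -0.0019 -0.0005  0.0012  0.0165  0.021 ]
  mean>6mm [ 0.6579 -0.2209  0.0183] 633 range [ 0.612  -0.2495  0.705  -0.1929]
  scene mean [ 0.6538 -0.2217  0.0178] 580 zpct [0.0188 0.0229 0.0244]
  table z -0.0008435992790496449
ring top z pct [-0.0033 -0.0014  0.0003  0.0156  0.0179  0.0195]
  mean>6mm [0.4635 0.0288 0.0172] 595 range [0.4372 0.0035 0.4886 0.055 ]
  scene mean [0.4604 0.0264 0.0162] 654 zpct [0.0177 0.0192 0.0199]
  table z -0.0007949307342139944
shaftnest [0.5942 0.2903 0.0109] [[218.6814 215.4061]]
gearnest [0.5087 0.307  0.0089] [[185.9326 236.0197]]
flangenest [0.4241 0.3229 0.0099] [[150.5688 257.2442]]
```

View pics/crop1.png

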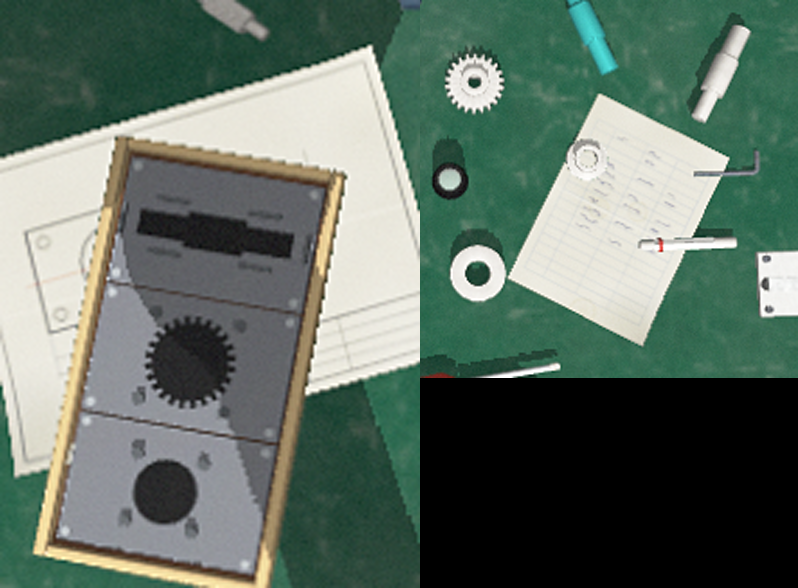

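The crop confirms the choices: toothed gear with hub, pale stepped shaft, flange on the paper. The red-banded plug and the smooth ring stay put. Next I measure precisely from both views.

```bash
cat > meas.py <<'E'
from h import *
np.set_printoptions(precision=4,suppress=True)
def blob(mask,guess):
    cs=cv2.findContours(mask.astype(np.uint8),cv2.RETR_EXTERNAL,cv2.CHAIN_APPROX_NONE)[0]
    cs=[c for c in cs if cv2.contourArea(c)>60]
    return min(cs,key=lambda c:-cv2.pointPolygonTest(c,guess,True))
def centroid(c): m=cv2.moments(c); return np.array([m["m10"],m["m01"]])/m["m00"]
def meas(n,im,guess,kind,z):   # outline cast onto plane z: centre, (w,h), long-axis angle, pixel centroid
    g=im.max(2); c=blob(g>150 if kind=="white" else g<48,guess)
    X=onplane(n,c[:,0],z)[:,:2]; (cx,cy),(w,h),a=cv2.minAreaRect(np.float32(X*1000))
    if w<h: w,h,a=h,w,a+90
    (ex,ey),er=cv2.minEnclosingCircle(np.float32(X*1000))
    return np.array([cx,cy])/1000,(w,h),(a+90)%180-90,centroid(c),np.array([ex,ey])/1000,er
E
python3 - <<'E'
from meas import *
D={n:np.load(n+"0.npz") for n in("scene","top")}
it=[("gear","white",.007,.655,.0276,.012),("shaft","white",.012,.658,-.221,.02),("gearnest","black",.01,.5087,.307,.009),("shaftnest","black",.01,.5942,.2903,.01),("flangenest","black",.01,.4241,.3229,.01)]
for k,kind,z,x,y,zz in it:
    px=[]
    for n in("top","scene"):
        try: m=meas(n,D[n]["im"],tuple(map(float,proj(n,[x,y,zz])[0])),kind,z)
        except Exception as e: print(k,n,e); continue
        px.append(m[3]); print(k,n,"rect",m[0],"wh %.1f %.1f ang %.1f"%(*m[1],m[2]),"px",m[3],"circ",m[4],"%.1f"%m[5])
    if len(px)==2: p,g=tri(*px); print("   tri",p,"gap %.4f"%g)
for n in D:  # flange collar from depth
    P=cloud(n,D[n]["d"]); s=(np.hypot(P[...,0]-.574,P[...,1]+.0845)<.022)&(P[...,2]>.011); q=P[s]
    print("flange",n,np.median(q,0),q.mean(0),len(q),(q.max(0)+q.min(0))/2,np.ptp(q,0))
P=cloud("top",D["top"]["d"])  # rim of tray: corner points from crop pixels
def crop(n,X,h): 
    u,v=map(int,proj(n,X)[0]); return cv2.resize(D[n]["im"][v-h:v+h,u-h:u+h],(390,390),interpolation=2)
cv2.imwrite("pics/fl.png",np.hstack([crop("top",[.574,-.0845,.01],25),crop("scene",[.574,-.0845,.01],25)])[:,:,::-1])
print(proj("top",[.574,-.0845,.016]),proj("scene",[.574,-.0845,.016]),r.tip_extent)
E
```

```text
gear top rect [0.656  0.0272] wh 59.9 58.4 ang -27.8 px [349.9609 196.0487] circ [0.6553 0.0269] 30.9
gear scene rect [0.6552 0.0272] wh 62.6 56.4 ang 28.8 px [340.8559 238.7406] circ [0.6547 0.028 ] 32.1
   tri [0.6547 0.0273 0.0073] gap 0.0001
shaft top rect [ 0.6585 -0.2231] wh 107.8 21.8 ang -29.2 px [487.2905 190.8044] circ [ 0.6585 -0.2231] 54.1
shaft scene rect [ 0.6616 -0.2214] wh 113.8 25.0 ang -29.7 px [462.8422 277.1779] circ [ 0.6619 -0.2209] 57.1
   tri [ 0.6566 -0.2219  0.0157] gap 0.0011
gearnest top rect [0.5094 0.3065] wh 56.7 53.0 ang 76.1 px [197.6477 278.8155] circ [0.5086 0.3073] 28.9
gearnest scene rect [0.5106 0.3044] wh 50.2 49.8 ang -22.6 px [186.9831 235.1632] circ [0.5121 0.3053] 26.6
   tri [0.5097 0.3062 0.0106] gap 0.0024
shaftnest top rect [0.5919 0.2916] wh 102.7 22.4 ang 78.7 px [206.553  233.2492] circ [0.5916 0.2917] 51.6
shaftnest scene rect [0.5931 0.2909] wh 100.6 22.2 ang 78.6 px [218.6383 216.1938] circ [0.5915 0.2912] 50.4
   tri [0.5927 0.2907 0.0095] gap 0.0019
flangenest top rect [0.4251 0.3229] wh 37.7 36.7 ang 0.3 px [188.4571 325.199 ] circ [0.4258 0.3239] 19.8
flangenest scene rect [0.4262 0.3237] wh 35.4 32.3 ang -61.0 px [151.0919 256.5449] circ [0.4262 0.3236] 18.3
   tri [0.4258 0.3236 0.0101] gap 0.0007
flange scene [ 0.5736 -0.0851  0.0157] [ 0.5744 -0.0852  0.0152] 116 [ 0.5755 -0.0849  0.015 ] [0.0305 0.0269 0.008 ]
flange top [ 0.5741 -0.0841  0.015 ] [ 0.575  -0.0842  0.0151] 105 [ 0.5756 -0.084   0.0147] [0.0256 0.0256 0.0073]
[[413.3691 237.8117]] [[374.6316 279.4477]] 0.025
```

View pics/fl.png

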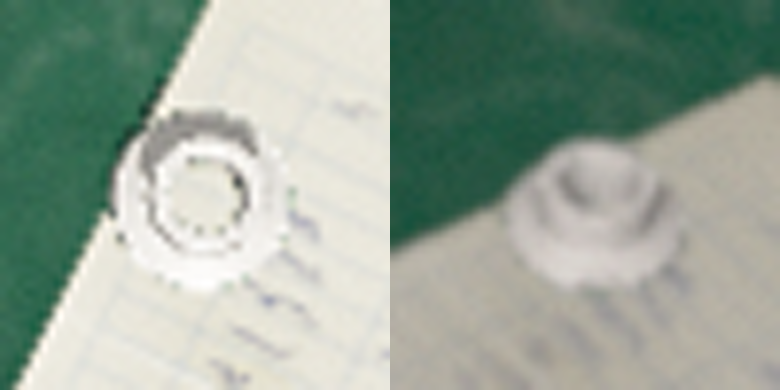

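```bash
cat > act.py <<'E'
from h import *
from scipy.spatial.transform import Rotation as Rot
def quat(phi):
    c,s=np.cos(phi),np.sin(phi); return Rot.from_matrix(np.c_[[-s,c,0],[c,s,0],[0,0,-1]]).as_quat()
def go(x,y,z,deg):   # joint move, choosing the jaw half-turn nearest the present joints
    q0=np.array(r.read_state()["joint_positions"]); best=None
    for k in(0,180):
        Q=quat(np.radians(deg+k)); q=r.solve_ik([x,y,z],Q)
        if q is not None and abs(q[5])<3:
            c=np.abs(np.array(q)-q0).max()
            if best is None or c<best[0]: best=(c,Q)
    r.reach([x,y,z],best[1])
def st(tag):
    s=r.read_state(); print(tag,"t %.1f w %.4f"%(s["time_s"],s["grip_width"]),"p",np.round(s["eef_pos"],4),"F",np.round(s["contact_force"],1))
def pick(x,y,deg,z,opening,force=60,up=.16):
    go(x,y,up,deg); command_gripper(opening,force)
    r.move_straight([x,y,z+.03],speed=.2)
    if r.move_straight([x,y,z],speed=.06,max_force=12): st("CONTACT down")
    st("at"); command_gripper(0,force); st("gripped")
    r.move_straight([x,y,z+.02],speed=.08); r.move_straight([x,y,up],speed=.2); r.hold(.2); st("lifted")
def place(x,y,deg,z,opening,up=.16):
    go(x,y,up,deg); r.move_straight([x,y,z+.03],speed=.2)
    if r.move_straight([x,y,z],speed=.04,max_force=10): st("CONTACT place")
    st("down"); command_gripper(opening); r.hold(.2); st("open")
    r.move_straight([x,y,z+.03],speed=.1); r.move_straight([x,y,up],speed=.25)
NA=-11.0
E
python3 - <<'E'
from act import *
pick(.6553,.0273,NA+90,.024,.074)
E
```

```text
at t 4.2 w 0.0741 p [0.6553 0.0273 0.0238] F [-0.3 -0.3 -0.9]
gripped t 4.9 w 0.0006 p [0.656  0.0272 0.0249] F [-0.3 -0.1  6.4]
lifted t 6.2 w -0.0002 p [0.6546 0.0273 0.1582] F [-0.3 -0.7 -0.4]
```

```bash
python3 - <<'E'
from h import *
im,d=optics.get_image("top"); im2,d2=optics.get_image("scene"); np.savez("top1.npz",im=im,d=d); np.savez("scene1.npz",im=im2,d=d2)
a=cv2.resize(im[100:300,230:430],(400,400),interpolation=2); b=cv2.resize(im2[150:300,260:410],(400,400),interpolation=2)
cv2.imwrite("pics/a1.png",np.hstack([a,b])[:,:,::-1])
E
```

```text
(no output)
```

View pics/a1.png

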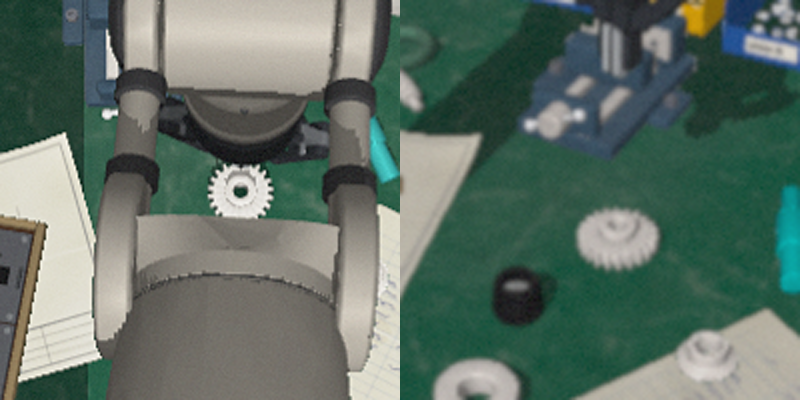

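```bash
python3 - <<'E'
from meas import *
D={n:np.load(n+"1.npz") for n in("scene","top")}
px=[]
for n in("top","scene"):
    m=meas(n,D[n]["im"],tuple(map(float,proj(n,[.655,.0273,.012])[0])),"white",.007); px.append(m[3]); print(n,m[0],m[1],m[3],m[4],m[5])
print(tri(*px)); s=r.read_state(); p=s["eef_pos"]; print(p,s["eef_rot"],s["grip_width"],s["joint_positions"])
im=D["scene"]["im"].copy(); im=cv2.resize(im[60:260,250:450],(600,600),interpolation=2)
for dz,c in((0,(255,0,0)),(-.006,(255,255,0)),(-.025,(255,0,255))):
    u=(proj("scene",p+[0,0,dz])[0]-[250,60])*3; cv2.circle(im,tuple(map(int,u)),4,c,1)
cv2.imwrite("pics/a2.png",im[:,:,::-1])
E
```

```text
top [0.6559 0.0272] (59.156673431396484, 49.16620635986328) [349.9016 196.2001] [0.655  0.0275] 30.207597732543945
scene [0.6552 0.0272] (62.60804748535156, 56.39392852783203) [340.8648 238.7504] [0.6549 0.0275] 32.2717399597168
(array([0.6545, 0.0273, 0.0074]), np.float64(0.00017392575667518146))
[0.6549 0.0273 0.1589] [ 0.0959  0.9954 -0.     -0.0009] -0.00030525306843813755 [-0.0752  0.6446  1.2356  0.      1.2633 -1.4539]
```

View pics/a2.png

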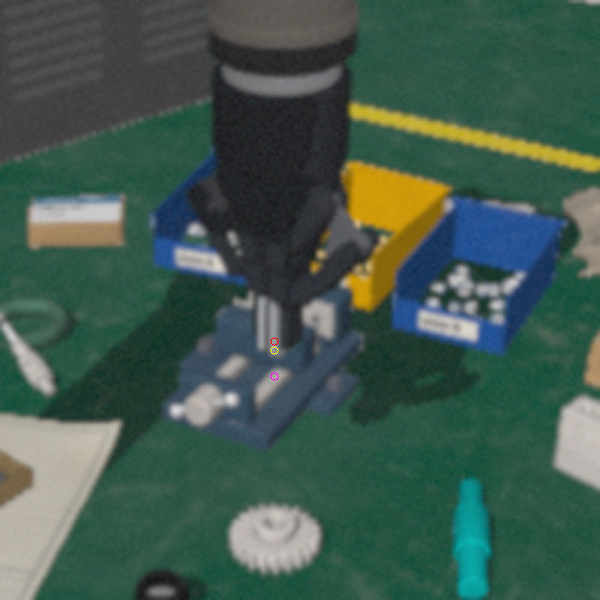

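The fingertips in the picture (275,352) end about 7 mm ahead of the TCP, not 25 mm (274,376), so the fingers closed above the gear, which hasn't moved. I'll measure the real tip reach with a light guarded touch on bare table.

```bash
python3 - <<'E'
from act import *
st("a"); Q=r.read_state()["eef_rot"]
x,y=.66,-.045
r.move_straight([x,y,.12],speed=.2); r.move_straight([x,y,.04],speed=.15)
print(r.move_straight([x,y,.003],speed=.02,max_force=5)); st("touch closed"); 
r.move_straight([x,y,.06],speed=.15); command_gripper(.066); 
r.move_straight([x,y,.02],speed=.15)
print(r.move_straight([x,y,-.012],speed=.02,max_force=5)); st("touch open66")
r.move_straight([x,y,.16],speed=.2)
E
```

```text
a t 6.3 w -0.0003 p [0.6549 0.0273 0.1589] F [ 0.5 -0.   0.4]
True
touch closed t 9.2 w -0.0001 p [ 0.66   -0.045   0.0048] F [ 0.4 -0.   5.2]
True
touch open66 t 11.8 w 0.0657 p [ 6.606e-01 -4.590e-02 -5.000e-04] F [ 1.2 -1.6  2. ]
```

Real tip reach is about +5 mm shut and 0 at 66 mm opening, 20 mm short of the stated value. I'll regrasp with corrected heights.

```bash
python3 - <<'E'
from act import *
pick(.6553,.0273,NA+90,.0035,.074)
w=r.read_state()["grip_width"]
if w>.05:
    place(.5089,.3073,NA+90,.0138,.074)
    go(.45,-.05,.25,90); 
    im,d=optics.get_image("top"); np.savez("top2.npz",im=im,d=d)
    cv2.imwrite("pics/b1.png",cv2.resize(im[180:380,120:320],(600,600),interpolation=2)[:,:,::-1])
E
```

```text
at t 14.8 w 0.0740 p [0.6553 0.0273 0.0033] F [-0.3  0.3  1.4]
gripped t 15.1 w 0.0569 p [0.656  0.0273 0.0047] F [-0.4  0.4  6.1]
lifted t 16.6 w 0.0563 p [0.6546 0.0273 0.1583] F [ 0.9  0.4 -2.2]
CONTACT place t 19.2 w 0.0566 p [0.5084 0.3071 0.0147] F [ 0.1 -0.1  4.8]
down t 19.2 w 0.0566 p [0.5084 0.3071 0.0147] F [ 0.1 -0.1  4.8]
open t 19.7 w 0.0741 p [0.5078 0.3068 0.0139] F [-0.7  0.1 -0.5]
```

View pics/b1.png

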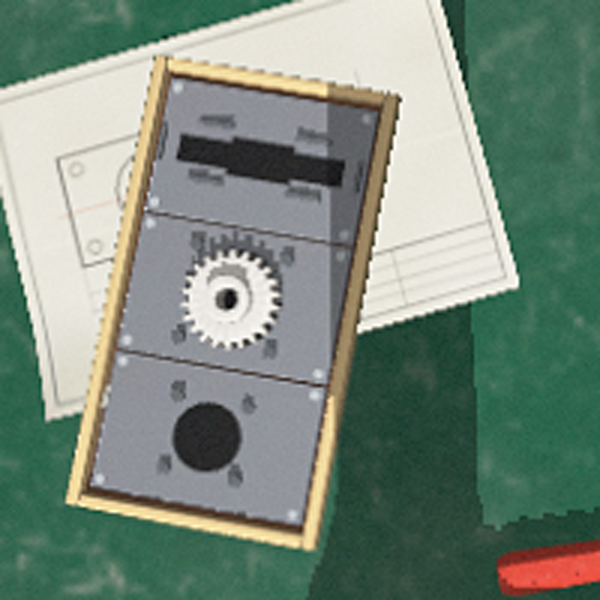

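The gear lies within its pegs, crop centre (232,299). Now to measure its offset, with the nests re-measured free of the arm's shadow.

```bash
python3 - <<'E'
from meas import *
im=np.load("top2.npz")["im"]
for k,kind,z,x,y in [("gear","white",.017,.507,.307),("shaftnest","black",.01,.592,.2912),("flangenest","black",.01,.4255,.3232)]:
    m=meas("top",im,tuple(map(float,proj("top",[x,y,z])[0])),kind,z); print(k,m[0],m[1],m[2],m[4],m[5], onplane("top",m[3],z)[0,:2])
g=im.max(2)   # gear pegs' darkest spots not needed: tray rim for centre
hsv=cv2.cvtColor(im,cv2.COLOR_RGB2HSV); m=((hsv[...,0]>8)&(hsv[...,0]<26)&(hsv[...,1]>70)).astype(np.uint8); m[:180]=0;m[380:]=0;m[:,:120]=0;m[:,265:]=0
pts=np.argwhere(m)[:,::-1]; X=onplane("top",pts,.016)[:,:2]; print("tray",cv2.minAreaRect(np.float32(X*1000)),len(X))
E
```

```text
gear [0.5082 0.306 ] (129.2649383544922, 81.57987976074219) 79.15680694580078 [0.5068 0.3054] 74.3278579711914 [0.5029 0.3085]
shaftnest [0.5921 0.2915] (102.67449951171875, 21.170223236083984) 79.20581817626953 [0.5913 0.2917] 51.48054122924805 [0.5919 0.2907]
flangenest [0.4251 0.3238] (38.5621452331543, 37.60723114013672) 89.19709777832031 [0.4257 0.3237] 19.787302017211914 [0.4256 0.3238]
tray ((507.8880615234375, 306.2650146484375), (155.1333770751953, 276.9331359863281), 79.13932800292969) 2748
```

```bash
python3 - <<'E'
from meas import *
im=np.load("top2.npz")["im"]; gy=im.min(2)
for th in (175,190,205,220):
    m=(gy>th).astype(np.uint8)
    c=blob(m,tuple(map(float,proj("top",[.507,.307,.02])[0])))
    for z in(.02,):
        X=onplane("top",c[:,0],z)[:,:2]*1000; e=cv2.minEnclosingCircle(np.float32(X)); print(th,z,e,cv2.minAreaRect(np.float32(X))[:2],onplane("top",centroid(c),z)[0,:2])
# bore of gear: dark spot near the hub centre at hub top z=.03
u,v=map(int,proj("top",[.507,.307,.03])[0]); s=np.zeros((480,640),np.uint8); s[v-5:v+6,u-5:u+6]=gy[v-5:v+6,u-5:u+6]<90
c=np.argwhere(s)[:,::-1].mean(0); print("bore px",c,s.sum(),onplane("top",c,.03)[0],onplane("top",c,.02)[0])
E
```

```text
175 0.02 ((506.8427429199219, 307.15576171875), 30.139141082763672) ((507.10748291015625, 307.6366271972656), (57.49806213378906, 58.308414459228516)) [0.5071 0.3072]
190 0.02 ((507.68157958984375, 307.66259765625), 29.73175621032715) ((507.33056640625, 307.62640380859375), (58.5384407043457, 55.742515563964844)) [0.5071 0.3072]
205 0.02 ((507.00750732421875, 307.7516784667969), 29.39215087890625) ((507.3601989746094, 307.68145751953125), (55.683837890625, 54.72823715209961)) [0.5072 0.3074]
220 0.02 ((506.8297119140625, 308.0369873046875), 28.39617919921875) ((508.1993713378906, 307.77691650390625), (53.34286117553711, 54.99375534057617)) [0.507  0.3076]
bore px [195.7692 279.6154] 26 [0.5065 0.3053 0.03  ] [0.507  0.3081 0.02  ]
```

Gear offset from its nest is about 1.5 mm, which is fine. Shaft next.

```bash
python3 - <<'E'
from act import *
pick(.6583,-.2228,60.8,.008,.050)
w=r.read_state()["grip_width"]
if w>.018:
    place(.592,.2914,NA,.0183,.048)
    go(.45,-.05,.25,90); 
    im,d=optics.get_image("top"); np.savez("top3.npz",im=im,d=d); im2,d2=optics.get_image("scene"); 
    cv2.imwrite("pics/c1.png",np.hstack([cv2.resize(im[180:380,120:320],(400,400),interpolation=2),cv2.resize(im2[160:310,90:290],(400,400),interpolation=2)])[:,:,::-1])
E
```

```text
at t 25.1 w 0.0500 p [ 0.6583 -0.2228  0.0078] F [-0.8 -0.2  0.1]
gripped t 25.4 w 0.0226 p [ 0.6587 -0.2229  0.0087] F [-0.3  0.4  3.5]
lifted t 26.9 w 0.0225 p [ 0.6577 -0.2225  0.1581] F [ 0.1 -0.5 -1.8]
CONTACT place t 30.1 w 0.0224 p [0.5915 0.2912 0.0187] F [0.1 1.  4.4]
down t 30.1 w 0.0224 p [0.5915 0.2912 0.0187] F [0.1 1.  4.4]
open t 30.7 w 0.0480 p [0.5906 0.2909 0.0175] F [0.2 0.9 0.2]
```

View pics/c1.png

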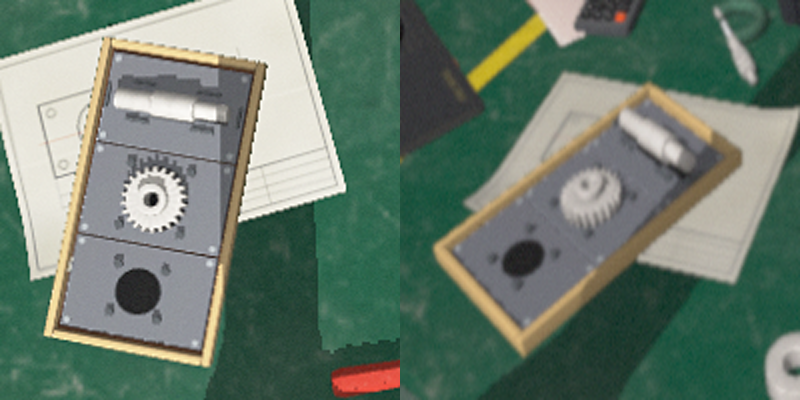

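The shaft lies in its nest between the ribs (left crop, 113–228 across, centre ~(170,104)). Next the flange, then one measurement of all three.

```bash
python3 - <<'E'
from act import *
pick(.5745,-.0845,NA+90,.0105,.050)
w=r.read_state()["grip_width"]
if w>.018:
    place(.4256,.3236,NA+90,.0208,.048)
    go(.45,-.05,.25,90); 
    im,d=optics.get_image("top"); np.savez("top4.npz",im=im,d=d); im2,d2=optics.get_image("scene"); np.savez("scene4.npz",im=im2,d=d2)
    cv2.imwrite("pics/d1.png",np.hstack([cv2.resize(im[190:370,135:265],(433,600),interpolation=2),cv2.resize(im2[180:300,100:272],(360,251),interpolation=2).repeat(1,0) if 0 else cv2.copyMakeBorder(cv2.resize(im2[180:300,100:272],(360,251),interpolation=2),0,349,0,0,0)])[:,:,::-1])
E
```

```text
at t 35.6 w 0.0502 p [ 0.5745 -0.0845  0.0103] F [1.1 0.4 0.3]
gripped t 35.9 w 0.0236 p [ 0.5749 -0.0846  0.0112] F [-0.9 -0.1  5.3]
lifted t 37.3 w 0.0241 p [ 0.5738 -0.0844  0.1585] F [-0.6  0.8 -0.9]
CONTACT place t 40.4 w 0.0240 p [0.4251 0.3234 0.0212] F [-0.7 -0.9  4.7]
down t 40.4 w 0.0240 p [0.4251 0.3234 0.0212] F [-0.7 -0.9  4.7]
open t 40.9 w 0.0481 p [0.4247 0.3231 0.0207] F [ 0.3  0.1 -0.1]
```

View pics/d1.png

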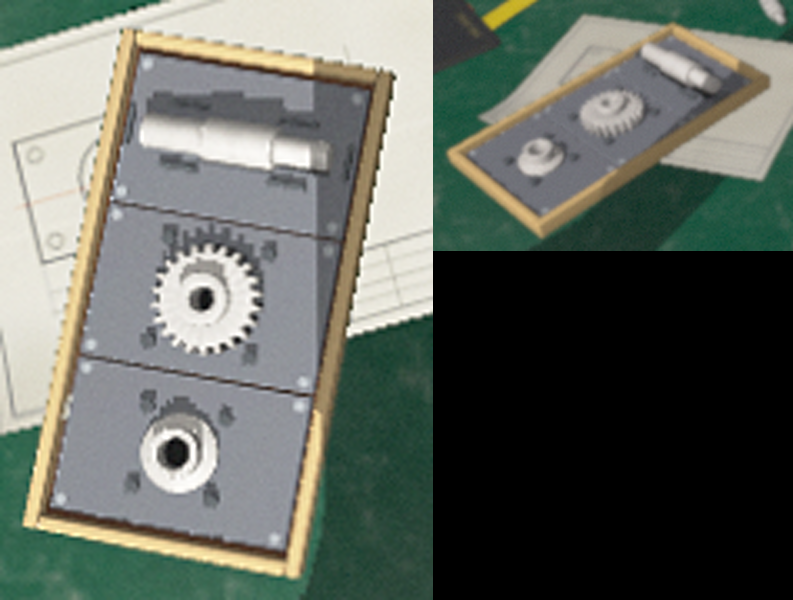

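All three lie in their nests: shaft (235,142), gear (207,298), flange (178,455) in the left crop. Numeric check follows, gauges included.

```bash
python3 - <<'E'
from meas import *
im=np.load("top4.npz")["im"]; im0=np.load("top0.npz")["im"]; gy=im.min(2)
N={"shaft":(.592,.2915,.022),"gear":(.5087,.3074,.018),"flange":(.4256,.3237,.013)}
ex=np.array([np.cos(np.radians(-11)),np.sin(np.radians(-11))]); ey=np.array([-ex[1],ex[0]])
for k,(x,y,z) in N.items():
  for th in (130,160,185):
    c=blob(gy>th,tuple(map(float,proj("top",[x,y,z+.005])[0])))
    X=onplane("top",c[:,0],z)[:,:2]; (cx,cy),wh,a=cv2.minAreaRect(np.float32(X*1000)); e=cv2.minEnclosingCircle(np.float32(X*1000))
    for q in((cx,cy),e[0]):
        d=np.array(q)-1e3*np.array([x,y]); print(k,th,"nest-frame offset mm %.1f %.1f"%(d@ex,d@ey),np.round(wh,1),"ang %.1f r %.1f"%(a,e[1]))
P=cloud("top",np.load("top4.npz")["d"])
for k,(x,y,z) in N.items():
    s=(np.hypot(P[...,0]-x,P[...,1]-y)<.009); print(k,"z",np.nanpercentile(P[s][:,2],[10,50,90]))
for b in((325,275,380,330),(435,272,500,298)):
    x0,y0,x1,y1=b; print("gauge diff",np.abs(im[y0:y1,x0:x1].astype(int)-im0[y0:y1,x0:x1]).mean())
cv2.imwrite("pics/e1.png",cv2.resize(im[150:400,280:540],(780,600))[:,:,::-1])
sh=(im[:,:,0].astype(int)>120)&(im[:,:,1]<90)
E
```

```text
shaft 130 nest-frame offset mm -1.1 4.3 [113.8  81.3] ang 79.4 r 68.5
shaft 130 nest-frame offset mm -2.3 4.4 [113.8  81.3] ang 79.4 r 68.5
shaft 160 nest-frame offset mm -2.0 4.7 [97.5 18.7] ang 80.6 r 48.8
shaft 160 nest-frame offset mm -4.6 4.6 [97.5 18.7] ang 80.6 r 48.8
shaft 185 nest-frame offset mm -2.5 5.1 [95.  16.7] ang 79.3 r 47.6
shaft 185 nest-frame offset mm -1.9 5.1 [95.  16.7] ang 79.3 r 47.6
gear 130 nest-frame offset mm -0.1 -1.8 [129.1  82. ] ang 79.1 r 75.5
gear 130 nest-frame offset mm 0.4 -2.3 [129.1  82. ] ang 79.1 r 75.5
gear 160 nest-frame offset mm -1.7 0.7 [58.  58.6] ang 11.6 r 30.5
gear 160 nest-frame offset mm -2.0 0.2 [58.  58.6] ang 11.6 r 30.5
gear 185 nest-frame offset mm -2.3 -0.1 [58.1 56.8] ang 76.5 r 30.0
gear 185 nest-frame offset mm -1.6 0.0 [58.1 56.8] ang 76.5 r 30.0
flange 130 nest-frame offset mm 0.1 0.6 [132.5  81.3] ang 79.3 r 75.7
flange 130 nest-frame offset mm -0.1 -0.8 [132.5  81.3] ang 79.3 r 75.7
flange 160 nest-frame offset mm -2.4 -0.3 [37.3 40.3] ang 0.3 r 21.2
flange 160 nest-frame offset mm -0.7 -0.4 [37.3 40.3] ang 0.3 r 21.2
flange 185 nest-frame offset mm -3.6 -0.8 [35.1 40.6] ang 2.7 r 20.9
flange 185 nest-frame offset mm -0.7 -0.5 [35.1 40.6] ang 2.7 r 20.9
shaft z [0.0289 0.0316 0.0341]
gear z [0.0093 0.0209 0.0307]
flange z [0.0079 0.0105 0.021 ]
gauge diff 19.145564738292013
gauge diff 71.85700197238658
```

View pics/e1.png

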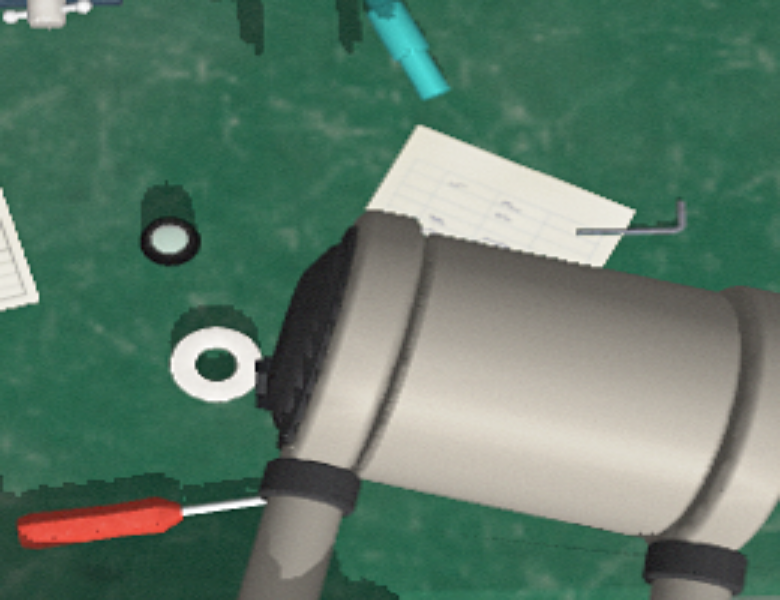

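The gauge differences come from the arm hiding that area. The shaft's +y offset comes from its shaded end being clipped (97 of 105 mm seen). I'll move the arm clear and recheck with depth before handing in.

```bash
python3 - <<'E'
from meas import *
r.movej([1.162,.342,1.524,0,1.275,-.146]); r.hold(.3)
D={}
for n in("top","scene"): D[n]=optics.get_image(n); 
im0=np.load("top0.npz")["im"]; im,d=D["top"]
for b in((325,275,380,330),(435,272,500,298)):
    x0,y0,x1,y1=b; print("gauge diff",np.abs(im[y0:y1,x0:x1].astype(int)-im0[y0:y1,x0:x1]).mean())
N={"shaft":(.592,.2915,.022),"gear":(.5087,.3074,.0155),"flange":(.4256,.3237,.019)}
ex=np.array([np.cos(np.radians(-11)),np.sin(np.radians(-11))]); ey=np.array([-ex[1],ex[0]])
for n in D:
  P=cloud(n,D[n][1]); 
  for k,(x,y,z) in N.items():
    d=P[...,:2]-[x,y]; a,b=d@ex*1e3,d@ey*1e3; R=(abs(a)<36)&(abs(b)<64)&(P[...,2]>z-.004)
    print(n,k,R.sum(),"x mid %.1f ext %.1f  y mid %.1f ext %.1f"%sum([(np.percentile(q[R],[1,99]).mean(),np.ptp(np.percentile(q[R],[1,99]))) for q in(a,b)],()),"ztop %.4f"%np.percentile(P[R][:,2],90))
cv2.imwrite("pics/f1.png",im[:,:,::-1]); print(r.read_state()["time_s"])
E
```

```text
gauge diff 2.4354820936639117
gauge diff 2.0548323471400396
top shaft 640 x mid 0.4 ext 22.6  y mid -2.1 ext 103.1 ztop 0.0327
top gear 1017 x mid 0.6 ext 66.5  y mid 1.1 ext 120.3 ztop 0.0284
top flange 223 x mid -0.8 ext 46.6  y mid -1.4 ext 48.0 ztop 0.0269
scene shaft 368 x mid -0.1 ext 21.5  y mid -3.6 ext 105.1 ztop 0.0335
scene gear 679 x mid -0.2 ext 65.7  y mid 0.2 ext 118.8 ztop 0.0294
scene flange 204 x mid -0.6 ext 45.9  y mid -2.6 ext 47.3 ztop 0.0267
46.1667
```

View pics/f1.png

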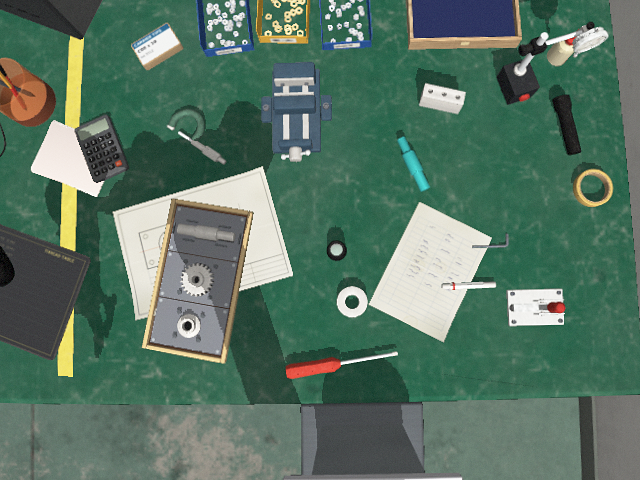

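Final view: all three parts in the tray at (207,232), (197,280) and (188,325). Ring gauge (352,302) and plug gauge (468,286) are unmoved, and the arm is clear. Handing in.

```bash
python3 -c "
from workcell import r
r.finish_job()"
```

```text
the job is handed in; nothing more can be done
```

I placed the gear, shaft and flange in the kit tray, in that order, each in its own nest with the same side up as found. I then handed the job in at about 46 s of the 93 s allowed.

- **Missed first grasp:** The fingers closed above the gear, which did not move. The fingertips reach only about 5 mm ahead of the TCP when shut, not the stated 25 mm. I measured this with a light touch on bare table, corrected the heights, and all three picks then held.
- **Gear and flange:** The gear is about 1.5–2 mm from its nest centre. The flange is about 1–2 mm off by most estimates; single readings went up to 3.6 mm. Both show clear of their pegs.
- **Shaft:** It is about 0.5 mm off across the ribs and about 2 mm off along its length, with 8.5 mm free at each end.
- **Gauges:** The ring and plug gauges match the first picture.

**Checks that disagreed:**
- **Shaft lengthwise offset:** The colour mask gave +4 to +5 mm because the shaded end was cut off. Depth gave −2.1 mm from the top camera and −3.6 mm from the scene camera; the scene camera sees mostly the near side. I trusted the top depth value.
- **Final depth check:** It was no use for centring the gear and flange, because it also picked up the pegs or plate. Their figures come from the earlier outline fits.

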